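# Load the solvent tray with the port-capped bottles

### The arm

A 6-joint arm with a two-finger parallel gripper is mounted at the origin on the work surface. World frame = base frame: x ahead of the robot, y to its left, z up, the work surface at z = 0. Lengths are in m, angles in rad, forces in N, time in s.
With the tool pointing down it reaches from about 0.3 to 0.875 m from the base axis. Payload 6.4 kg.
Tool frame: the origin (TCP) lies where the fingers leave the gripper's body, on its centre line; the fingertips stand 73 mm ahead of it and the grasp point (between the pads) lies 54 mm ahead of it; z points along the fingers, y is the line along which they close (so a half turn about z gives the same grasp; the last joint's range is limited). The gripper opens to 85 mm and grips with 20 to 120 N. Pads are 22 mm wide; open, the fingers measure 114 mm over their backs; the gripper's body (76 mm by 85 mm) begins 54 mm behind the grasp point. The pads swing forward as they close: fully open they stand 13 mm farther back than shut.
Start: joints at [0.935, 0.181, 1.607, -0, 1.354, -0.206], TCP at [0.24, 0.523, 0.304] pointing down, gripper open.
Joint ranges: [-2.99, 2.99], [-0.89, 2.07], [0.3, 2.58], [-1.14, 4.28], [0, 2.63], [-3.12, 3.12]. Speed limits (rad/s): [2.57, 2.57, 3.01, 3.14, 3.14, 3.14].

### API

Orientations are given as a unit quaternion [w, x, y, z].
In Python, from bench import ctrl gives the robot as it stands.
- The arm moves only by the tool carry_out, never from a script. Its argument "steps" is one flat list of numbers, 7 for each row, row after row: the shift along the tool's x, y, z in m, then the turn, a rotation vector about the tool's x, y, z in rad, then the opening, from 0 (shut) to 1 (fully open). In form: [dx, dy, dz, wx, wy, wz, claw, dx, dy, dz, wx, wy, wz, claw, ...]. A call has 1 to 20 rows; each row is the pose to reach, as a shift and turn from the pose commanded when the call began, along the tool's axes at that moment; what a row does not reach only later rows make up. A row lasts 1/10 s, in which the tool goes at most 50 mm and 8.59 degrees, less where a joint would pass 70% of its speed; a pose out of reach is approached as far as the arm can. A call with a gripper value outside its range is refused whole. The fingers move at their own pace and stop on an object; the grip force is fixed at half the most. Time passes only in rows, so rows that repeat a pose let the fingers close. It gives the time, the measured TCP pose, the force, the opening and the grip force at its end, in the units of the state.
- ctrl.get_obs(): the state, without advancing time (a new reading comes with each control period).
- ctrl.camera(name): name is "side" or "top"; returns the picture (480x640x3 uint8, red, green, blue); there is no depth.
- ctrl.camera_params(name): a dict with "vertical_fov" (degrees; the focal length in pixels is half the picture's height over the tangent of half this angle, whatever the lens; pixels are square), "cx", "cy" (the principal point, pixels), "k1" (the pictures are not rectified: a ray, as slopes to the right and down, at radius r is drawn at 1 + k1 r^2 times it, then the intrinsics apply), "cam_to_world" (4x4, takes a point from camera to world coordinates). Camera axes: x right, y down, z forward; pixel columns grow to the right and rows downward; lengths in m; the calibration is good to about 2 mm. A picture is of the moment at which its call begins. camera_params takes no time and is no camera call.
- ctrl.hand_in(): hands the job in; it is judged then, once.
The state is a dict: "time_s": time; "q": joint angles; "dq": joint speeds; "joint_efforts": joint torques, N m; "eef_pos": TCP position; "eef_rot": TCP orientation; "wrist_force": force on the tool from outside, world axes, zero at the start; "torque": the same for the moment, N m; "opening": opening from 0.0 (shut) to 1.0 (fully open); "grasp_force": force on a finger pad.
Only numpy, scipy, OpenCV 4.12 (cv2) and the standard library are available. Lean on these libraries where they do the work, as an engineer would, in place of code of your own. Each camera call takes 0.05 s, during which the arm holds its last target. There are 200 camera calls.

### The job

Load the black solvent tray for the next chromatography run: stand the three amber bottles whose caps carry three white tubing ports upright in the white cup holders, the small one in the smallest holder, the medium one in the middle-sized holder and the large one in the largest, each resting on the holder's floor. Leave the two look-alike bottles with plain flat caps and the glass beaker standing where they are, and do not tip any bottle over.

Things in the scene. Friction and masses are not known exactly. Their poses are not given: they have to be found in the camera images.
- bottle_small: SMALL loose upright amber glass bottle, 100 g, round body 44 mm wide. Origin: centre of underside, z up; yaw irrelevant. Straight to 55 mm, steep shoulder to a 32 mm neck at 62 mm; blue cap 38 mm wide from 68 to 92 mm (grip it here). On the cap THREE WHITE PORTS: stubs 10 mm wide, 14 mm tall, 11 mm off the axis; 106 mm high in all.
- bottle_medium: MEDIUM loose upright amber glass bottle, 150 g, round body 58 mm wide. Origin: centre of underside, z up; yaw irrelevant. Straight to 64 mm, steep shoulder to a 32 mm neck at 78 mm; blue cap 38 mm wide from 84 to 108 mm (grip it here). On the cap THREE WHITE PORTS: stubs 10 mm wide, 14 mm tall, 11 mm off the axis; 122 mm high in all.
- bottle_large: LARGE loose upright amber glass bottle, 210 g, round body 72 mm wide. Origin: centre of underside, z up; yaw irrelevant. Straight to 72 mm, steep shoulder to a 32 mm neck at 94 mm; blue cap 38 mm wide from 100 to 124 mm (grip it here). On the cap THREE WHITE PORTS: stubs 10 mm wide, 14 mm tall, 11 mm off the axis; 138 mm high in all.
- holder_small: smallest of three fixed white round cups in the tray, for the small port-capped bottle: inner diameter 62 mm, wall 4 mm, 30 mm tall, open on top. Origin: centre of its underside, 4 mm above the bench; its inner floor is 4 mm above the origin. The holders' order along the tray varies.
- holder_medium: middle-sized of three fixed white round cups in the tray, for the medium port-capped bottle: inner diameter 76 mm, wall 4 mm, 30 mm tall, open on top. Origin: centre of its underside, 4 mm above the bench; its inner floor is 4 mm above the origin. The holders' order along the tray varies.
- holder_large: largest of three fixed white round cups in the tray, for the large port-capped bottle: inner diameter 90 mm, wall 4 mm, 30 mm tall, open on top. Origin: centre of its underside, 4 mm above the bench; its inner floor is 4 mm above the origin. The holders' order along the tray varies.
- plain_medium: look-alike to leave alone: MEDIUM loose upright amber glass bottle, 150 g, round body 58 mm wide. Origin: centre of underside, z up; yaw irrelevant. Straight to 64 mm, steep shoulder to a 32 mm neck at 78 mm; blue cap 38 mm wide from 84 to 108 mm (grip it here). Cap PLAIN and flat, no ports: not in use, stays where it is.
- plain_large: look-alike to leave alone: LARGE loose upright amber glass bottle, 210 g, round body 72 mm wide. Origin: centre of underside, z up; yaw irrelevant. Straight to 72 mm, steep shoulder to a 32 mm neck at 94 mm; blue cap 38 mm wide from 100 to 124 mm (grip it here). Cap PLAIN and flat, no ports: not in use, stays where it is.
- tray: black plastic solvent tray fixed to the bench, 118 mm (its x) by 334 mm (its y), floor 4 mm thick, rim 16 mm high; carries the three holders in a row along its y axis, 104 mm apart. Origin: centre of its underside.
- beaker: clear glass beaker, 72 mm across the rim, 90 mm tall, loose on the bench to the left beyond the bottles; bystander, leave alone. Origin: centre of its underside. (On the far right also stands a low fixed grey rack of small vials, 46 mm high, around x 0.66, y -0.43.)
Mind the look-alikes: they are no part of the job. Leave any purple or yellow look-alike of the bottle_large alone.

How it is judged:
At the end, for the whole second after the job is handed in: Each port-capped bottle stands upright (6 degrees), released and at rest on the floor of the holder of its own size (underside under 9 mm above the holder's origin, axes within 13 mm); the plain-capped bottles and the beaker are upright and within 30 mm of their start (horizontal distance between bottle_small and holder_small below 0.013 m and z of bottle_small in the frame of holder_small between 0 and 0.009 m and angle between each of bottle_small, bottle_medium, bottle_large, plain_medium, plain_large, beaker's own z axis and vertical below 0.1 rad and linear speed of each of bottle_small, bottle_medium, bottle_large, plain_medium, plain_large, beaker below 0.02 m/s and angular speed of each of bottle_small, bottle_medium, bottle_large below 0.2 rad/s and horizontal distance between bottle_medium and holder_medium below 0.013 m and z of bottle_medium in the frame of holder_medium between 0 and 0.009 m and horizontal distance between bottle_large and holder_large below 0.013 m and z of bottle_large in the frame of holder_large between 0 and 0.009 m and distance of each of plain_medium, plain_large, beaker from where it was at the start of the episode below 0.03 m); the robot touches nothing.
It fails at once if one of the three port-capped bottles is tipped far over (more than 40 degrees from upright) (angle between any of bottle_small, bottle_medium, bottle_large's own z axis and vertical above 0.7 rad).
It fails at once if a plain-capped bottle or the beaker is shifted more than 30 mm or tipped over (distance of any of plain_medium, plain_large, beaker from where it was at the start of the episode above 0.03 m or angle between any of plain_medium, plain_large, beaker's own z axis and vertical above 0.5 rad).
It also fails if it takes over 96 s, if anything falls off the work surface, if the arm or the gripper's body presses on something with over 40 N, if the wrist force passes 120 N, or if a joint passes its speed limit or range.

## Working session

There is one attempt and no reset: what is moved stays moved. The work goes in short steps, Python scripts to look and compute and a tool call to move; the robot and the scene stay as the last step left them, time stands still between calls to the robot, and variables do not carry over. Pictures are saved under pics/ and viewed, at most 14 in all, crops included, and the job is handed in when it is done.

Besides the shell and the picture viewer there is one more tool, called after "Request:" as name(argument=value, ...), one argument or row to a line, values as JSON. carry_out: Moves the arm, as the interface text tells. Its arguments: {"type":"object","properties":{"steps":{"type":"array"}},"required":["steps"]}

```bash
mkdir -p pics; ls; python3 - <<'E'
from bench import ctrl
import cv2
for n in("top","side"):
    cv2.imwrite(f"pics/{n}0.png",ctrl.camera(n)[:,:,::-1]); print(n,ctrl.camera_params(n))
o=ctrl.get_obs();print({k:o[k] for k in("time_s","eef_pos","eef_rot","opening","wrist_force")})
E
```

```text
pics
top {'vertical_fov': 47.94527211460901, 'cx': 317.3144910365997, 'cy': 249.85829846091588, 'k1': -0.026249958609487485, 'cam_to_world': array([[-0.01587798, -0.99318606,  0.11545277,  0.39444243],
       [-0.9996855 ,  0.01801046,  0.01745091,  0.05263802],
       [-0.01941136, -0.11513937, -0.99315967,  1.12657346],
       [ 0.        ,  0.        ,  0.        ,  1.        ]])}
side {'vertical_fov': 48.61082634938833, 'cx': 318.85794611465735, 'cy': 248.36828850275955, 'k1': -0.14026418708426408, 'cam_to_world': array([[ 0.95463259, -0.21987023,  0.20083254,  0.28408841],
       [-0.29761762, -0.72714345,  0.61861632, -0.67304646],
       [ 0.01001875, -0.6503226 , -0.75959208,  0.94233059],
       [ 0.        ,  0.        ,  0.        ,  1.        ]])}
{'time_s': 0.1, 'eef_pos': array([0.23931619, 0.5224131 , 0.30306366]), 'eef_rot': array([-3.47587105e-04,  2.13239671e-01,  9.76999590e-01, -7.23105249e-04]), 'opening': 1.0014361931808111, 'wrist_force': array([-0.24219559,  1.0301662 ,  0.79466553])}
```

View pics/top0.png

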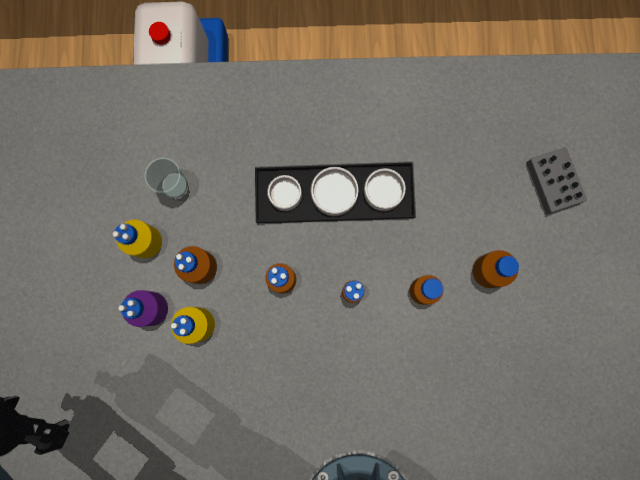

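View pics/side0.png

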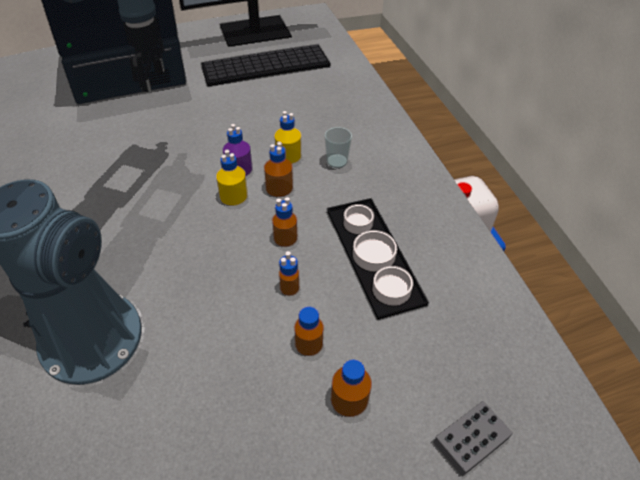

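```bash
cat > h.py <<'E'
from bench import ctrl
import cv2, numpy as np
P={n:ctrl.camera_params(n) for n in("top","side")}
def ray(n,uv):
    p=P[n]; f=240/np.tan(np.radians(p["vertical_fov"]/2))
    K=np.array([[f,0,p["cx"]],[0,f,p["cy"]],[0,0,1]])
    a=cv2.undistortPoints(np.array([[uv]],float),K,np.array([p["k1"],0,0,0.]))[0,0]
    T=np.array(p["cam_to_world"]); return T[:3,3],T[:3,:3]@np.r_[a,1]
def plane(n,uv,z):
    c,d=ray(n,uv); return (c+d*(z-c[2])/d[2])
def tri(a,b):
    (c,d),(e,g)=ray("top",a),ray("side",b)
    s=np.linalg.lstsq(np.c_[d,-g],e-c,rcond=None)[0]
    p,q=c+d*s[0],e+g*s[1]; return (p+q)/2,np.linalg.norm(p-q)
def blobs(n,kind,amin=60):
    hsv=cv2.cvtColor(ctrl.camera(n),cv2.COLOR_RGB2HSV)
    lo,hi={"blue":((100,130,60),(125,255,255)),"white":((0,0,130),(180,45,255))}[kind]
    m=cv2.inRange(hsv,lo,hi); out=[]
    for c in cv2.findContours(m,cv2.RETR_EXTERNAL,cv2.CHAIN_APPROX_NONE)[0]:
        h=cv2.convexHull(c); M=cv2.moments(h)
        if M["m00"]>amin: out.append((M["m10"]/M["m00"],M["m01"]/M["m00"],M["m00"]))
    return out
def go(target,yaw_axis_y=None):
    "shift in tool axes from the current measured pose to TCP target"
    o=ctrl.get_obs(); from scipy.spatial.transform import Rotation as R
    q=o["eef_rot"]; r=R.from_quat([*q[1:],q[0]]).as_matrix()
    return (r.T@(np.array(target)-o["eef_pos"])).round(4), r.round(3)
E
python3 - <<'E'
from h import *
np.set_printoptions(suppress=True,precision=4)
zs=[.112,.096,.080]
b=blobs("top","blue")
for x in b:
    if 200<x[1]<350: print("top blue",np.round(x,1),[plane("top",x[:2],z)[:2] for z in zs])
for x in blobs("side","blue"):
    if 100<x[1]<400: print("side blue",np.round(x,1),[plane("side",x[:2],z)[:2] for z in zs])
for n in("top","side"):
  for x in blobs(n,"white",300):
    if 150<x[1]<310 and 250<x[0]<420:print(n,"white",np.round(x,1),plane(n,x[:2],.034)[:2],x[2])
E
```

```text
top blue [183.1 325.4 327.5] [array([0.3743, 0.3244]), array([0.374 , 0.3287]), array([0.3736, 0.333 ])]
top blue [131.7 307.9 371.5] [array([0.4084, 0.4227]), array([0.4086, 0.4285]), array([0.4089, 0.4344])]
top blue [353.7 290.2 281.5] [array([0.4349, 0.0034]), array([0.4356, 0.0026]), array([0.4362, 0.0018])]
top blue [431.7 288.5 310.5] [array([ 0.4357, -0.1426]), array([ 0.4364, -0.1457]), array([ 0.437 , -0.1487])]
top blue [277.7 276.3 288. ] [array([0.4636, 0.1459]), array([0.4647, 0.1473]), array([0.4658, 0.1488])]
top blue [506.8 266.1 351. ] [array([ 0.4751, -0.2852]), array([ 0.4764, -0.2905]), array([ 0.4777, -0.2959])]
top blue [185.8 261.7 328. ] [array([0.4942, 0.3207]), array([0.4958, 0.3249]), array([0.4973, 0.3292])]
top blue [125.4 233.8 323.5] [array([0.55  , 0.4382]), array([0.5525, 0.4443]), array([0.5549, 0.4504])]
side blue [352.9 371.4 396. ] [array([ 0.4765, -0.2813]), array([ 0.4802, -0.2737]), array([ 0.484 , -0.2662])]
side blue [308.5 317.2 330.5] [array([ 0.4351, -0.1517]), array([ 0.438 , -0.1417]), array([ 0.4409, -0.1317])]
side blue [288.2 266.4 2
[... 258 characters left out ...]
y([0.4661, 0.1457]), array([0.4695, 0.1612])]
side blue [228.8 162.4 163.5] [array([0.3773, 0.3254]), array([0.3791, 0.3446]), array([0.3809, 0.3638])]
side blue [277.2 153.7 177. ] [array([0.4968, 0.3229]), array([0.5009, 0.342 ]), array([0.505 , 0.3612])]
side blue [234.4 136.4 152.5] [array([0.41  , 0.4218]), array([0.4124, 0.4429]), array([0.4148, 0.464 ])]
side blue [286.5 122.2 134. ] [array([0.5519, 0.4411]), array([0.557 , 0.4626]), array([0.5622, 0.4841])]
top white [284.  191.4 845. ] [0.6443 0.1388] 845.0
top white [ 384.8  188.1 1247. ] [ 0.6472 -0.0694] 1247.0
top white [ 334.3  189.9 1702. ] [0.6455 0.0348] 1702.0
side white [   319.7    239.4 304568.5] [0.5343 0.092 ] 304568.5
```

Request:
carry_out(
  steps=[-0.04,-0.01,0,0,0,0,1,-0.08,-0.02,0,0,0,0,1,-0.12,-0.03,0,0,0,0,1,-0.16,-0.04,0,0,0,0,1,-0.2,-0.05,0,0,0,0,1,-0.24,-0.06,0,0,0,0,1,-0.28,-0.07,0,0,0,0,1,-0.316,-0.077,0,0,0,0,1,-0.316,-0.077,0,0,0,0,1,-0.316,-0.077,0.03,0,0,0,1,-0.316,-0.077,0.06,0,0,0,1,-0.316,-0.077,0.06,0,0,0,1,-0.316,-0.077,0.06,0,0,0,1],
)

```text
time_s: 1.6
eef_pos: [0.4942, 0.3215, 0.2439]
eef_rot: [-0.001, 0.213, 0.977, -0.0]
wrist_force: [0.4, -0.1, -0.8]
opening: 1.001
grasp_force: 0.0
```

```bash
python3 - <<'E'
from h import *
cv2.imwrite("pics/a.png",np.hstack([cv2.resize(ctrl.camera("side")[80:280,150:350],(400,400)),cv2.resize(ctrl.camera("top")[170:370,90:290],(400,400))])[:,:,::-1])
print(go([.495,.321,.168]))
E
```

```text
(array([ 0.0001, -0.001 ,  0.0778]), array([[-0.909,  0.416,  0.002],
       [ 0.416,  0.909,  0.001],
       [-0.002,  0.002, -1.   ]]))
```

View pics/a.png

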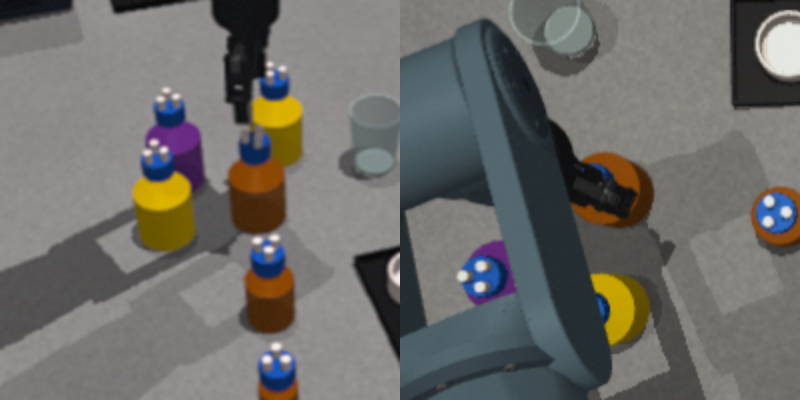

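The gripper hangs over the large amber cap (left crop, about (252,140)) and is clear of its yellow and purple neighbours. I'll descend and grip.

Request:
carry_out(
  steps=[0,0,0.02,0,0,0,1,0,0,0.04,0,0,0,1,0,0,0.06,0,0,0,1,0,0,0.077,0,0,0,1,0,0,0.077,0,0,0,1,0,0,0.077,0,0,0,0.8,0,0,0.077,0,0,0,0.7,0,0,0.077,0,0,0,0.6,0,0,0.077,0,0,0,0.5,0,0,0.077,0,0,0,0.4,0,0,0.077,0,0,0,0,0,0,0.077,0,0,0,0,0,0,0.077,0,0,0,0,0,0,0.077,0,0,0,0,0,0,0.077,0,0,0,0],
)

```text
time_s: 3.2
eef_pos: [0.4952, 0.3211, 0.168]
eef_rot: [0.001, 0.213, 0.977, 0.0]
wrist_force: [-1.5, -1.3, 5.3]
opening: 0.427
grasp_force: 59.7
```

Request:
carry_out(
  steps=[0,0,-0.03,0,0,0,0,0,0,-0.06,0,0,0,0,0,0,-0.1,0,0,0,0,-0.025,-0.02,-0.1,0,0,0,0,-0.05,-0.04,-0.1,0,0,0,0,-0.075,-0.06,-0.1,0,0,0,0,-0.1,-0.08,-0.1,0,0,0,0,-0.125,-0.1,-0.1,0,0,0,0,-0.15,-0.12,-0.1,0,0,0,0,-0.175,-0.14,-0.1,0,0,0,0,-0.2,-0.16,-0.1,0,0,0,0,-0.225,-0.18,-0.1,0,0,0,0,-0.245,-0.19,-0.1,0,0,0,0,-0.255,-0.198,-0.1,0,0,0,0,-0.255,-0.198,-0.1,0,0,0,0,-0.255,-0.198,-0.1,0,0,0,0],
)

```text
time_s: 4.8
eef_pos: [0.6435, 0.0354, 0.2664]
eef_rot: [-0.001, 0.213, 0.977, 0.0]
wrist_force: [-0.3, 0.3, -1.8]
opening: 0.429
grasp_force: 60.7
```

```bash
python3 - <<'E'
from h import *
cv2.imwrite("pics/b.png",np.hstack([cv2.resize(ctrl.camera("side")[120:320,260:460],(400,400)),cv2.resize(ctrl.camera("top")[120:320,200:400],(400,400))])[:,:,::-1])
print(go([.6455,.035,.175]))
E
```

```text
(array([-0.0024, -0.0001,  0.0917]), array([[-0.91 ,  0.416, -0.001],
       [ 0.416,  0.91 ,  0.   ],
       [ 0.001,  0.   , -1.   ]]))
```

View pics/b.png

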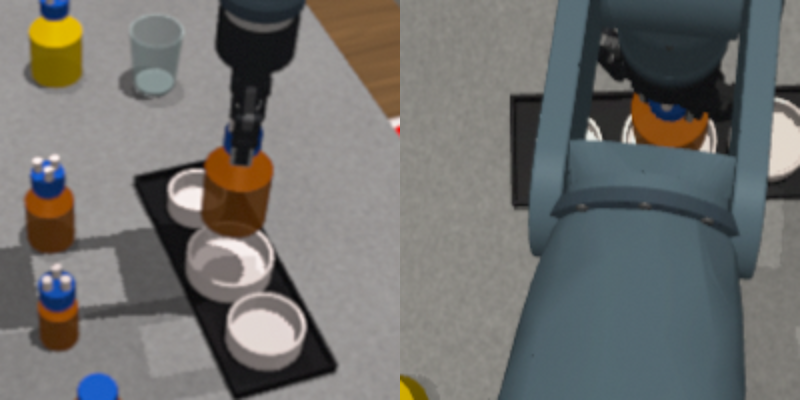

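The bottle hangs upright over the largest (middle) holder. I'll lower and release.

Request:
carry_out(
  steps=[-0.002,0,0.02,0,0,0,0,-0.002,0,0.04,0,0,0,0,-0.002,0,0.055,0,0,0,0,-0.002,0,0.065,0,0,0,0,-0.002,0,0.075,0,0,0,0,-0.002,0,0.082,0,0,0,0,-0.002,0,0.086,0,0,0,0,-0.002,0,0.088,0,0,0,0,-0.002,0,0.09,0,0,0,0,-0.002,0,0.09,0,0,0,0,-0.002,0,0.09,0,0,0,0],
)

```text
time_s: 6.0
eef_pos: [0.6461, 0.0339, 0.1773]
eef_rot: [0.0, 0.213, 0.977, 0.0]
wrist_force: [0.8, -1.0, -2.1]
opening: 0.424
grasp_force: 60.7
```

Request:
carry_out(
  steps=[0,0,0.001,0,0,0,0,0,0,0.001,0,0,0,0.5,0,0,0.001,0,0,0,0.6,0,0,0.001,0,0,0,0.7,0,0,0.001,0,0,0,0.85,0,0,0.001,0,0,0,0.85,0,0,0.001,0,0,0,0.85,0,0,0.001,0,0,0,0.85,0,0,-0.015,0,0,0,0.85,0,0,-0.03,0,0,0,0.85,0,0,-0.06,0,0,0,1,0,0,-0.09,0,0,0,1,0,0,-0.09,0,0,0,1],
)

```text
time_s: 7.3
eef_pos: [0.6487, 0.0337, 0.2747]
eef_rot: [0.006, 0.213, 0.977, 0.001]
wrist_force: [0.9, -0.5, 1.0]
opening: 1.003
grasp_force: 0.0
```

```bash
python3 - <<'E'
from h import *
print(go([.465,.147,.266]))
E
```

```text
(array([0.2143, 0.0264, 0.0064]), array([[-0.909,  0.417,  0.011],
       [ 0.417,  0.909, -0.001],
       [-0.011,  0.003, -1.   ]]))
```

Request:
carry_out(
  steps=[0.04,0.005,0,0,0,0,1,0.08,0.01,0,0,0,0,1,0.12,0.015,0,0,0,0,1,0.16,0.02,0,0,0,0,1,0.195,0.025,0,0,0,0,1,0.211,0.027,0,0,0,0,1,0.211,0.027,0,0,0,0,1,0.211,0.027,0.03,0,0,0,1,0.211,0.027,0.06,0,0,0,1,0.211,0.027,0.09,0,0,0,1,0.211,0.027,0.114,0,0,0,1,0.211,0.027,0.114,0,0,0,1,0.211,0.027,0.114,0,0,0,0.85,0.211,0.027,0.114,0,0,0,0.7,0.211,0.027,0.114,0,0,0,0.55,0.211,0.027,0.114,0,0,0,0.4,0.211,0.027,0.114,0,0,0,0,0.211,0.027,0.114,0,0,0,0,0.211,0.027,0.114,0,0,0,0,0.211,0.027,0.114,0,0,0,0],
)

```text
time_s: 9.3
eef_pos: [0.4663, 0.1464, 0.1545]
eef_rot: [0.001, 0.213, 0.977, 0.0]
wrist_force: [-1.0, -1.5, 5.8]
opening: 0.423
grasp_force: 59.7
```

```bash
python3 - <<'E'
from h import *
cv2.imwrite("pics/c.png",np.hstack([cv2.resize(ctrl.camera("side")[120:320,260:460],(400,400)),cv2.resize(ctrl.camera("top")[120:320,220:420],(400,400))])[:,:,::-1])
print(go([.647,-.069,.160]))
E
```

```text
(array([-0.254 , -0.1207, -0.0049]), array([[-0.909,  0.416,  0.003],
       [ 0.416,  0.909, -0.   ],
       [-0.003,  0.001, -1.   ]]))
```

View pics/c.png

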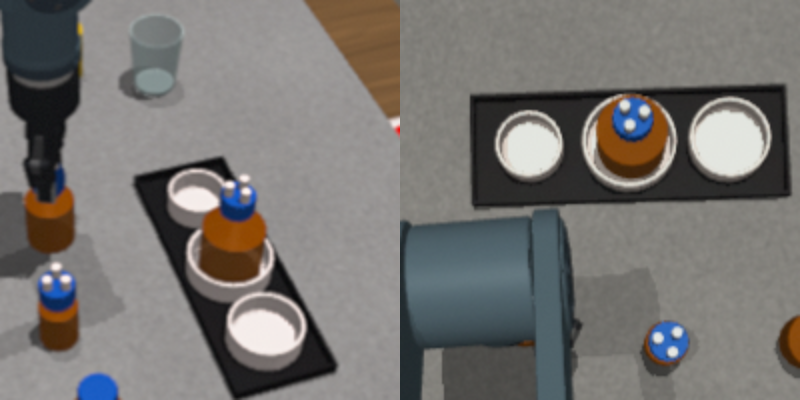

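Large sits in its holder; the medium is gripped. I'll carry it round the near side of the large bottle.

Request:
carry_out(
  steps=[0,0,-0.04,0,0,0,0,0,0,-0.08,0,0,0,0,0,0,-0.12,0,0,0,0,-0.024,-0.029,-0.12,0,0,0,0,-0.048,-0.057,-0.12,0,0,0,0,-0.072,-0.086,-0.12,0,0,0,0,-0.096,-0.114,-0.12,0,0,0,0,-0.12,-0.143,-0.12,0,0,0,0,-0.143,-0.171,-0.12,0,0,0,0,-0.17,-0.159,-0.12,0,0,0,0,-0.2,-0.146,-0.12,0,0,0,0,-0.23,-0.132,-0.12,0,0,0,0,-0.245,-0.125,-0.12,0,0,0,0,-0.255,-0.121,-0.12,0,0,0,0,-0.255,-0.121,-0.12,0,0,0,0,-0.255,-0.121,-0.11,0,0,0,0,-0.255,-0.121,-0.09,0,0,0,0,-0.255,-0.121,-0.07,0,0,0,0,-0.255,-0.121,-0.07,0,0,0,0,-0.255,-0.121,-0.07,0,0,0,0],
)

```text
time_s: 11.4
eef_pos: [0.6459, -0.0697, 0.2226]
eef_rot: [-0.001, 0.213, 0.977, 0.0]
wrist_force: [0.6, -0.0, -2.0]
opening: 0.424
grasp_force: 61.0
```

```bash
python3 - <<'E'
from h import *
cv2.imwrite("pics/d.png",np.hstack([cv2.resize(ctrl.camera("side")[150:350,260:460],(400,400)),cv2.resize(ctrl.camera("top")[120:320,220:420],(400,400))])[:,:,::-1])
print(go([.647,-.069,.1625]))
E
```

```text
(array([0.0006, 0.0009, 0.0618]), array([[-0.909,  0.417,  0.002],
       [ 0.417,  0.909, -0.001],
       [-0.002,  0.   , -1.   ]]))
```

View pics/d.png

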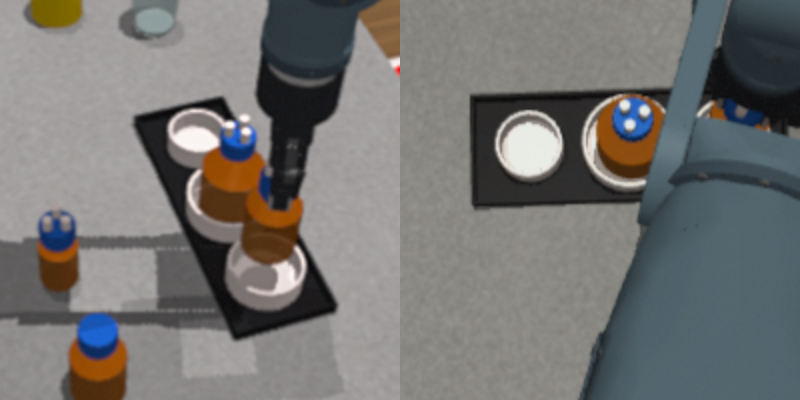

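Medium hangs over its holder (left crop (265,265)). I'll lower and release.

Request:
carry_out(
  steps=[0,0,0.02,0,0,0,0,0,0,0.035,0,0,0,0,0,0,0.048,0,0,0,0,0,0,0.054,0,0,0,0,0,0,0.058,0,0,0,0,0,0,0.06,0,0,0,0,0,0,0.061,0,0,0,0,0,0,0.061,0,0,0,0,0,0,0.061,0,0,0,0],
)

```text
time_s: 12.4
eef_pos: [0.6471, -0.0699, 0.1626]
eef_rot: [0.001, 0.213, 0.977, -0.0]
wrist_force: [-0.2, -1.3, 0.0]
opening: 0.427
grasp_force: 61.5
```

Request:
carry_out(
  steps=[0,0,0,0,0,0,0.5,0,0,0,0,0,0,0.6,0,0,0,0,0,0,0.7,0,0,0,0,0,0,0.85,0,0,0,0,0,0,0.85,0,0,0,0,0,0,0.85,0,0,0,0,0,0,0.85,0,0,-0.015,0,0,0,0.85,0,0,-0.03,0,0,0,0.85,0,0,-0.06,0,0,0,1,0,0,-0.09,0,0,0,1,0.04,-0.004,-0.09,0,0,0,1,0.08,-0.008,-0.09,0,0,0,1,0.12,-0.012,-0.09,0,0,0,1,0.16,-0.016,-0.09,0,0,0,1,0.2,-0.02,-0.09,0,0,0,1,0.222,-0.023,-0.09,0,0,0,1,0.222,-0.023,-0.09,0,0,0,1,0.222,-0.023,-0.09,0,0,0,1],
)

```text
time_s: 14.3
eef_pos: [0.4362, 0.0016, 0.2537]
eef_rot: [0.002, 0.213, 0.977, -0.0]
wrist_force: [0.5, -0.7, 1.4]
opening: 1.002
grasp_force: 0.0
```

```bash
python3 - <<'E'
from h import *
cv2.imwrite("pics/e.png",np.hstack([cv2.resize(ctrl.camera("side")[150:350,260:460],(400,400)),cv2.resize(ctrl.camera("top")[120:320,220:420],(400,400))])[:,:,::-1])
print(go([.4355,.002,.136]))
E
```

```text
(array([1.600e-03, 1.000e-04, 1.171e-01]), array([[-0.909,  0.417,  0.003],
       [ 0.417,  0.909, -0.001],
       [-0.003,  0.   , -1.   ]]))
```

View pics/e.png

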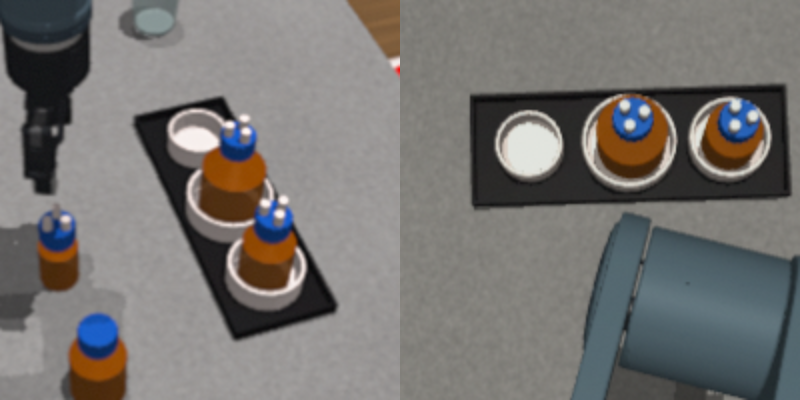

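Both seated; gripper is over the small bottle. I'll descend and grip.

Request:
carry_out(
  steps=[0,0,0.03,0,0,0,1,0,0,0.06,0,0,0,1,0,0,0.09,0,0,0,1,0,0,0.115,0,0,0,1,0,0,0.115,0,0,0,1,0,0,0.115,0,0,0,0.85,0,0,0.115,0,0,0,0.7,0,0,0.115,0,0,0,0.55,0,0,0.115,0,0,0,0.4,0,0,0.115,0,0,0,0,0,0,0.115,0,0,0,0,0,0,0.115,0,0,0,0,0,0,0.115,0,0,0,0,0,0,0.115,0,0,0,0],
)

```text
time_s: 15.8
eef_pos: [0.4364, 0.0016, 0.1384]
eef_rot: [0.001, 0.213, 0.977, -0.0]
wrist_force: [-1.1, 0.1, 6.1]
opening: 0.425
grasp_force: 59.5
```

Request:
carry_out(
  steps=[0,0,-0.04,0,0,0,0,0,0,-0.08,0,0,0,0,0,0,-0.11,0,0,0,0,0,0.03,-0.11,0,0,0,0,0,0.06,-0.11,0,0,0,0,0,0.09,-0.11,0,0,0,0,-0.001,0.12,-0.11,0,0,0,0,-0.002,0.152,-0.11,0,0,0,0,-0.03,0.165,-0.11,0,0,0,0,-0.06,0.178,-0.11,0,0,0,0,-0.09,0.192,-0.11,0,0,0,0,-0.115,0.203,-0.11,0,0,0,0,-0.132,0.211,-0.11,0,0,0,0,-0.132,0.211,-0.1,0,0,0,0,-0.132,0.211,-0.08,0,0,0,0,-0.132,0.211,-0.06,0,0,0,0,-0.132,0.211,-0.06,0,0,0,0,-0.132,0.211,-0.06,0,0,0,0],
)

```text
time_s: 17.6
eef_pos: [0.6423, 0.1387, 0.1967]
eef_rot: [-0.001, 0.213, 0.977, -0.0]
wrist_force: [-0.5, 0.6, -0.2]
opening: 0.426
grasp_force: 60.5
```

```bash
python3 - <<'E'
from h import *
cv2.imwrite("pics/f.png",np.hstack([cv2.resize(ctrl.camera("side")[120:320,260:460],(400,400)),cv2.resize(ctrl.camera("top")[120:320,220:420],(400,400))])[:,:,::-1])
print(go([.644,.139,.1465]))
E
```

```text
(array([-0.0002,  0.0004,  0.0518]), array([[-0.909,  0.417,  0.002],
       [ 0.417,  0.909,  0.   ],
       [-0.002,  0.001, -1.   ]]))
```

View pics/f.png

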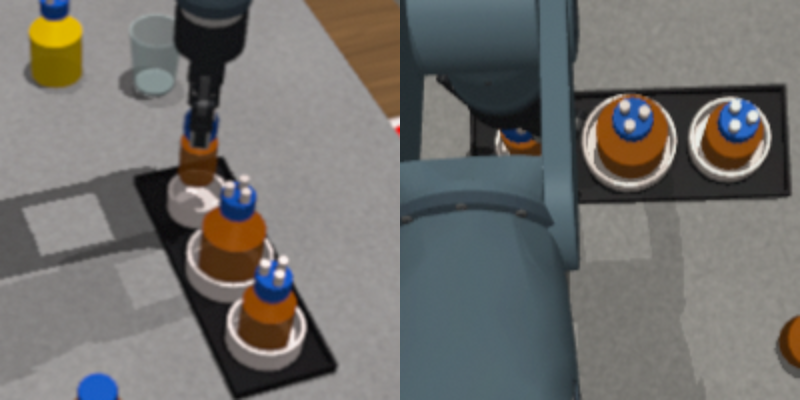

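Small hangs over the smallest holder. I'll lower it.

Request:
carry_out(
  steps=[0,0,0.018,0,0,0,0,0,0,0.032,0,0,0,0,0,0,0.042,0,0,0,0,0,0,0.047,0,0,0,0,0,0,0.049,0,0,0,0,0,0,0.05,0,0,0,0,0,0,0.051,0,0,0,0,0,0,0.051,0,0,0,0,0,0,0.051,0,0,0,0],
)

```text
time_s: 18.6
eef_pos: [0.6436, 0.1386, 0.1465]
eef_rot: [0.001, 0.213, 0.977, 0.0]
wrist_force: [-0.2, 1.2, 0.9]
opening: 0.428
grasp_force: 60.6
```

Request:
carry_out(
  steps=[0,0,0,0,0,0,0.5,0,0,0,0,0,0,0.6,0,0,0,0,0,0,0.7,0,0,0,0,0,0,0.85,0,0,0,0,0,0,0.85,0,0,0,0,0,0,0.85,0,0,0,0,0,0,0.85,0,0,-0.015,0,0,0,0.85,0,0,-0.03,0,0,0,0.85,0,0,-0.06,0,0,0,1,0,0,-0.1,0,0,0,1,0,0,-0.14,0,0,0,1,0.04,0,-0.14,0,0,0,1,0.08,0,-0.14,0,0,0,1,0.12,0,-0.14,0,0,0,1,0.16,0,-0.14,0,0,0,1,0.2,0,-0.14,0,0,0,1,0.22,0,-0.14,0,0,0,1,0.22,0,-0.14,0,0,0,1,0.22,0,-0.14,0,0,0,1],
)

```text
time_s: 20.6
eef_pos: [0.4439, 0.2304, 0.2876]
eef_rot: [0.002, 0.213, 0.977, 0.001]
wrist_force: [1.0, -1.1, 0.2]
opening: 0.998
grasp_force: 0.0
```

```bash
python3 - <<'E'
from h import *
cv2.imwrite("pics/g.png",np.hstack([cv2.resize(ctrl.camera("side")[120:320,260:460],(400,400)),cv2.resize(ctrl.camera("top")[120:320,220:420],(400,400))])[:,:,::-1])
for x in blobs("top","blue"):
    if 150<x[1]<240 and 250<x[0]<420: print([plane("top",x[:2],z)[:2].round(4) for z in(.120,.104,.088)])
E
```

```text
[array([0.6364, 0.1375]), array([0.6402, 0.1389]), array([0.644 , 0.1402])]
[array([ 0.6425, -0.0678]), array([ 0.6464, -0.0697]), array([ 0.6504, -0.0716])]
[array([0.6456, 0.0329]), array([0.6496, 0.0326]), array([0.6536, 0.0322])]
```

View pics/g.png

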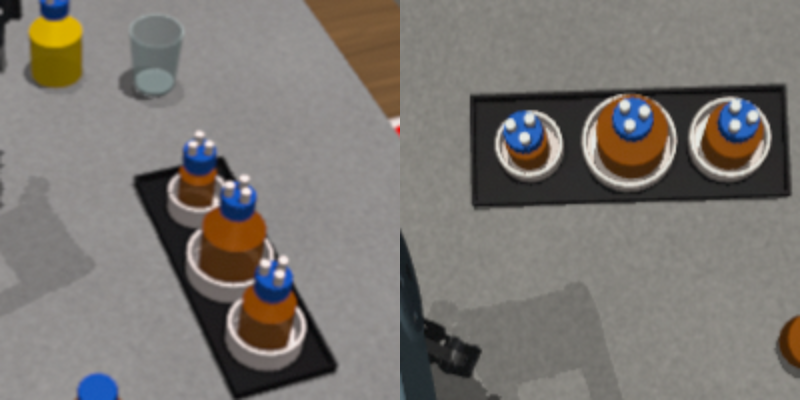

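All three stand upright in their matching holders, with the caps within about 3 mm of the holder axes: S (0.644,0.140), M (0.646,-0.070), L (0.646,0.033).

```bash
python3 -c "
from bench import ctrl
print(ctrl.hand_in())"
```

```text
the job is handed in; nothing more can be done
None
```

The three port-capped bottles stand upright and released in the holders of their own size, the plain-capped bottles, the beaker and the purple and yellow look-alikes were not handled, and the job is handed in (the hand-in returned no verdict).

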